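# Push the drying clip through the basket's self-closing flap

### The job

Put the drying clip that was left on the white basket's front ledge away in the basket: push the self-closing flap open with one finger and, while that finger keeps it open, push the clip off the ledge through the opening with the other finger so that it drops inside. Then draw back and let the flap swing fully shut. Do not pinch or lift the clip, and leave the bottle opener and everything else where it is.

Things in the scene. Friction and masses are not known exactly. Their poses are not given: they have to be found in the camera images.
- basket: White plastic basket, fixed, empty: 220 deep (x) x 300 wide (y) x 196 high. Origin: centre of underside; x points from its front to its back, z up. Top: flat lipless landing ledge x -110 to -35, height 130; then the mouth, closed by the flap, x -35 to +90, between 6 mm side cheeks; then a roof 196 high. Hollow below. Clip lies on one half of the ledge (y about +68 or -68), opener on the other.
- sill (a point): Middle of the ledge's inner edge, over which the clip drops: x -35, y 0, height 130 mm in the basket's frame, axes parallel to the basket's.
- flap_hinge (a point): Middle of the flap's hinge line: x +90, y 0, height 188 mm in the basket's frame; the hinge runs along the basket's y.
- flap (a joint): Flap angle, rad: 0 shut, grows as it is pushed down and in, stop at 1.05. Grey plastic panel 276 wide x 136 long x 4 mm, hung from the hinge at its upper far end; shut, it slopes down 25 degrees from hinge to sill, where its free edge is. Sprung: 1.5 to 2.5 N pressed 100 mm from the hinge opens it, it shuts by itself when let go; the clip's weight does not open it.
- clip_center (a point): Centre, half-way up, of the drying clip: grey ribbed plastic spring clip lying on its side on the ledge, 90 mm long (its y, towards the jaw), 24 high, 29 across at the middle, 41 across the handle ends; z up. It lies within 0.2 rad of parallel to the ledge. 35 to 70 g.
- opener: Flat chrome bottle opener, 110 long (its y) x 36 wide at the ring head x 6 high, lying on the other half of the ledge; origin under its middle. Stays there.
- dish: Low green ceramic dish, 100 across x 28 high, on the board in front of the basket; origin under its centre. Stays there.
- dispenser: Stainless steel pump dispenser, 68 across x 174 high, on the board left of the basket; origin under its centre. Stays there.
- tumbler: Drinking glass, 72 across x 95 high, on the board right of the basket, nearer the robot; origin under its centre. Stays there.
- mug: White mug, 80 across x 90 high, on the board right of the basket; origin under its centre. Stays there.
- jar: Glass jar with a steel lid, 72 across x 90 high, on the board left of the basket, nearer the robot; origin under its centre. Stays there.
- brush: Dish brush lying on the board behind the basket; origin under its middle. Stays there.

How it is judged:
By the outcome, as a careful person would: the job done as asked, in the order asked, and still so for the second after the job is handed in, with the robot touching nothing.
It also fails if it takes over 35 s, if anything falls off the work surface, if the arm or the gripper's body presses on something with over 40 N, if the wrist force passes 120 N, or if a joint passes its speed limit or range.

### The arm

A 6-joint arm with a two-finger parallel gripper is mounted at the origin on the work surface. World frame = base frame: x ahead of the robot, y to its left, z up, the work surface at z = 0. Lengths are in mm, angles in rad, forces in N, time in s.
With the tool pointing down it reaches from about 350 to 875 mm from the base axis. Payload 4.2 kg.
Tool frame: the origin (TCP) lies where the fingers leave the gripper's body, on its centre line; the fingertips stand 73 mm ahead of it and the grasp point (between the pads) lies 54 mm ahead of it; z points along the fingers, y is the direction in which the jaws open and shut (so a half turn about z gives the same grasp; the last joint's range is limited). The gripper opens to 85 mm and grips with 20 to 120 N. Pads are 22 mm wide; open, the fingers measure 114 mm over their backs; the gripper's body (76 mm by 85 mm) begins 54 mm behind the grasp point. The pads swing forward as they close: fully open they stand 13 mm farther back than shut.
Start: joints at [1.586, 0.385, 0.008, 0, -1.194, -0.259], TCP at [150.838, 606.504, 303.912] pointing down, gripper open.
Joint ranges: [-3.14, 3.14], [-1.21, 2.06], [-1.07, 1.41], [-3.16, 2.05], [-2.99, -0.16], [-3.1, 3.1]. Speed limits (rad/s): [2.79, 2.79, 3.14, 3.14, 3.14, 3.14].

### API

Orientations are given as a unit quaternion [x, y, z, w].
In Python, from bench import arm gives the robot as it stands.
- The arm moves only by the tool apply_moves, never from a script. Its argument "increments" is a list that holds one entry, the list of rows, each a list of 7 numbers: the shift along the tool's x, y, z scaled (see below), then the turn, a rotation vector about the tool's x, y, z scaled (see below), then the gripper's target within -1 to 1 (fully open at 1, half-way at 0, shut at -1). A call has 1 to 10 rows; each row is the pose to reach, as a shift and turn from the pose commanded when the call began, along the tool's axes at that moment; what a row does not reach only later rows make up. The controller multiplies each number of a shift by 100 mm and each number of a turn by 0.5 rad. A row lasts 1/10 s, in which the tool goes at most 50 mm and 8.59 degrees, less where a joint would pass 70% of its speed; a pose out of reach is approached as far as the arm can. A call with a number of a shift or a turn outside -1 to 1 is refused whole. A call with a gripper value outside its range is refused whole. The fingers move at their own pace and stop on an object; the grip force is fixed at half the most. Time passes only in rows, so rows that repeat a pose let the fingers close. It gives the time, the measured TCP pose, the force and the opening at its end, in the units of the state.
- arm.read_state(): the state, without advancing time (a new reading comes with each control period).
- arm.get_image(name): name is "scene" or "top" or "wrist"; returns a dict with "img" (420x560x3 uint8, red, green, blue), "fx", "fy", "cx", "cy" (pixels), "pose" (4x4, takes a point from camera to world coordinates). Camera axes: x right, y up, looking along -z (the intrinsics and any distortion apply to the point x, -y, -z); pixel columns grow to the right and rows downward; lengths in mm; the calibration is good to about 2 mm. The wrist camera is an equidistant fisheye: a pixel r from the principal point sees the ray r / f radians off the axis. A picture is of the moment at which its call begins. There is no depth.
- arm.job_done(): hands the job in, once; it reports no verdict.
Trained networks look in a picture, given as the dict that the camera call returned (one of the last four; its "shot" number tells which), for a name from the list of things; names that differ only in an ending like _2 or _b are one class to them, and where a whole thing is asked for, a point or a joint stands for the part that bears it (a point fixed in the world has none). Each returns a list of dicts, best first, with "conf" (0 to 1); they miss things now and then, are a little off and sometimes report something else, mostly with a low value. They report only what shows in the picture. A call takes as long as a camera call.
- arm.outline_of(label, picture): "pixels" (420x560 bool, what is visible of it) and "box" ([centre column, centre row, width, height] in pixels, round what is visible of it).
- arm.mark_of(label, picture): "at" ([column, row] in pixels: a listed point, or the origin of a listed thing).
The state is a dict: "clock": time; "joints": joint angles; "joint_vel": joint speeds; "joint_efforts": joint torques, N m; "position": TCP position; "ee_rot": TCP orientation; "contact_force": force on the tool from outside, world axes, zero at the start; "wrist_torque": the same for the moment, N m; "gripper_width": finger opening in mm.
Only numpy, scipy, OpenCV 4.12 (cv2) and the standard library are available. Lean on these libraries where they do the work, as an engineer would, in place of code of your own. Each camera call takes 0.05 s, during which the arm holds its last target.

## Working session

There is one attempt and no reset: what is moved stays moved. The work goes in short steps, Python scripts to look and compute and a tool call to move; the robot and the scene stay as the last step left them, time stands still between calls to the robot, and variables do not carry over. Pictures are saved under pics/ and viewed, and the job is handed in when it is done.

Besides the shell and the picture viewer there is one more tool, called after "Request:" by a JSON object that holds its "method" and its "body", one argument or row to a line. apply_moves: Moves the arm, as the interface text tells. Shifts and turns lie within -1 to 1; 1 stands for 100 mm of shift or 0.5 rad of turn. Its arguments: {"type":"object","properties":{"increments":{"type":"array"}},"required":["increments"]}

```bash
ls; mkdir -p pics; python3 - <<'E'
from bench import arm
import cv2
s=arm.read_state();print(s)
for n in ["scene","top","wrist"]:
    p=arm.get_image(n);cv2.imwrite(f"pics/a_{n}.png",p["img"][:,:,::-1]);print(n,p["fx"],p["fy"],p["cx"],p["cy"],p["pose"],[k for k in p])
    for l in ["basket","sill","flap_hinge","clip_center","opener","dish","tumbler","jar","dispenser","mug"]:
        r=arm.mark_of(l,p); print(l,[(x["at"],round(x["conf"],2)) for x in r[:2]])
E
```

```text
pics
{'clock': 0.0, 'joints': array([ 1.58559239e+00,  3.85557158e-01,  6.58885081e-03, -5.45895424e-04,
       -1.19402800e+00, -2.58597378e-01]), 'joint_vel': array([-0.00081897, -0.00098475,  0.00092811, -0.00033782,  0.00117812,
        0.00052422]), 'joint_efforts': array([ 4.61974814e-04, -3.92287016e+01,  1.88395840e+01,  4.18612674e+00,
       -4.76114845e-03,  9.71474208e-07]), 'position': array([150.7348541 , 606.0860351 , 302.79963423]), 'ee_rot': array([ 9.92566428e-01, -1.21698856e-01, -1.01428158e-04,  1.12430147e-03]), 'contact_force': array([0.33237606, 0.81728225, 0.52614049]), 'wrist_torque': array([0.00426158, 0.01373324, 0.00791158]), 'gripper_width': 85.51395504509038}
scene 496.9057441516453 496.9057441516453 277.9909083747812 212.18170701335418 [[ 8.75878898e-01 -3.21702444e-01  3.59643842e-01  9.66809209e+02]
 [ 4.82379697e-01  5.65100917e-01 -6.69306195e-01 -6.16025638e+02]
 [ 1.20823742e-02  7.59716060e-01  6.50142696e-01  8.27853322e+02]
 [ 0.00000000e+00  0.00000000e+00  0.00000000e+00  1.00000000e+00]] ['img', 'fx', 'fy', 'cx', 'cy', 'pose', 'shot']
baske
[... 958 characters left out ...]
6.7, 226.8], 0.81)]
dish [([301.5, 273.2], 0.87)]
tumbler [([389.9, 251.8], 0.63), ([302.5, 272.3], 0.54)]
jar [([220.2, 249.9], 0.74)]
dispenser [([227.3, 197.0], 0.74)]
mug [([386.4, 208.0], 0.75)]
wrist 325.19226210127806 325.19226210127806 277.84656877336585 208.7033195618272 [[-2.40960013e-01  9.20897043e-01  3.06409707e-01  2.29374044e+02]
 [-9.70534649e-01 -2.28351084e-01 -7.69303435e-02  5.86200005e+02]
 [-8.75937093e-04 -3.15918374e-01  9.48785968e-01  3.75484757e+02]
 [ 0.00000000e+00  0.00000000e+00  0.00000000e+00  1.00000000e+00]] ['img', 'fx', 'fy', 'cx', 'cy', 'pose', 'shot']
basket []
sill []
flap_hinge []
clip_center []
opener []
dish []
tumbler []
jar []
dispenser []
mug []
```

View pics/a_scene.png

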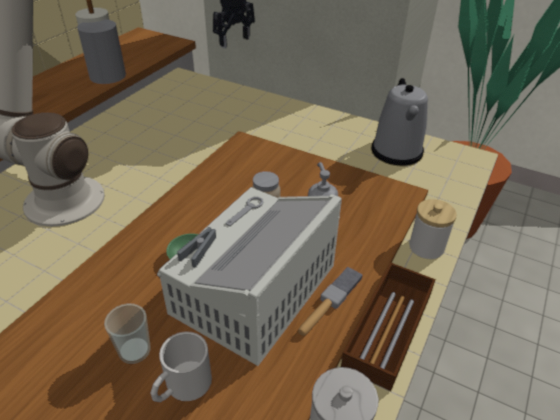

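View pics/a_top.png

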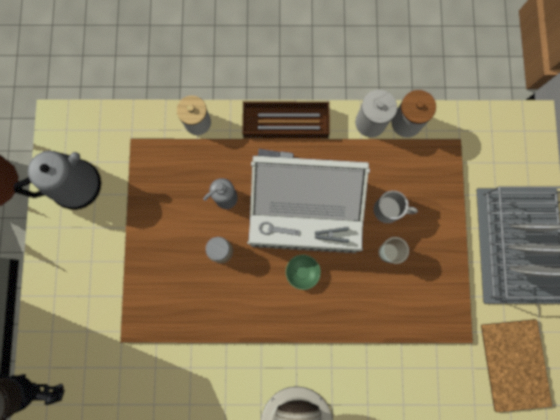

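The top view shows the basket at about columns 248-368 and rows 157-250. The clip lies on the ledge's right half near (335,235), and the opener is on the left half near (280,229). Next I'll zoom in and triangulate.

```bash
cat > h.py <<'E'
import numpy as np,cv2
from bench import arm
def ray(p,uv):
    M=np.array(p["pose"]);d=np.array([(uv[0]-p["cx"])/p["fx"],-(uv[1]-p["cy"])/p["fy"],-1.]);d=M[:3,:3]@d
    return M[:3,3],d/np.linalg.norm(d)
def atz(p,uv,z):
    o,d=ray(p,uv);return o+d*(z-o[2])/d[2]
def proj(p,X):
    M=np.array(p["pose"]);c=(np.atleast_2d(X)-M[:3,3])@M[:3,:3]
    return np.c_[p["cx"]+p["fx"]*c[:,0]/-c[:,2],p["cy"]-p["fy"]*c[:,1]/-c[:,2]]
def tri(rs):
    A=np.zeros((3,3));b=np.zeros(3)
    for o,d in rs:
        P=np.eye(3)-np.outer(d,d);A+=P;b+=P@o
    x=np.linalg.solve(A,b);return x,[np.linalg.norm((np.eye(3)-np.outer(d,d))@(x-o)) for o,d in rs]
E
python3 - <<'E'
from h import *
s=arm.get_image("scene");t=arm.get_image("top")
for l in ["sill","flap_hinge","opener","clip_center"]:
    a=arm.mark_of(l,s);b=arm.mark_of(l,t)
    if a and b: print(l,a[0]["at"],b[0]["at"],tri([ray(s,a[0]["at"]),ray(t,b[0]["at"])]))
for l in ["basket","clip_center","opener","flap"]:
  for p,n in((s,"s"),(t,"t")):
    r=arm.outline_of(l,p)
    for q in r[:2]:
        m=q["pixels"].astype(np.uint8);c=max(cv2.findContours(m,0,1)[0],key=cv2.contourArea)
        print(l,n,q["conf"],q["box"],cv2.minAreaRect(c),cv2.approxPolyDP(c,4,True)[:,0].tolist())
cv2.imwrite("pics/b_top.png",cv2.resize(t["img"][140:260,235:385,::-1],None,fx=5,fy=5,interpolation=2))
cv2.imwrite("pics/b_scene.png",cv2.resize(s["img"][170:360,155:350,::-1],None,fx=3,fy=3,interpolation=2))
E
```

```text
sill [241.8, 236.3] [306.3, 213.7] (array([569.23656764, -23.16718335, 156.30460365]), [np.float64(0.7651089934101379), np.float64(0.7651089934101537)])
flap_hinge [295.0, 238.9] [311.3, 168.1] (array([684.41820268, -31.64775775, 209.41683589]), [np.float64(3.6056193860057113), np.float64(3.605619386005752)])
opener [267.3, 204.4] [307.0, 215.6] (array([580.26106305,  -3.85156582, 223.34260027]), [np.float64(30.531395173795904), np.float64(30.53139517379556)])
clip_center [197.8, 243.6] [332.3, 233.8] (array([514.05298349, -90.74770694, 167.09252198]), [np.float64(1.179546600733795), np.float64(1.1795466007336497)])
basket s 0.71 [263.5, 245.5, 126.4, 89.7] ((262.5, 245.0), (43.13351058959961, 147.78530883789062), 45.0) [[325, 203], [274, 203], [196, 283], [249, 289]]
basket s 0.69 [247.6, 275.4, 183.5, 179.9] ((254.4434356689453, 256.457275390625), (135.9743194580078, 195.22926330566406), 37.07307434082031) [[333, 195], [277, 199], [247, 190], [209, 225], [217, 237], [195, 268], [190, 266], [193, 252], [181, 262], [174, 256], [159, 270], [168, 313], [258, 364], [332, 266], [340, 202
[... 995 characters left out ...]
2, 252], [180, 262], [175, 255], [159, 269], [167, 312], [258, 364], [332, 266], [340, 202]]
opener t 0.66 [279.0, 226.7, 40.7, 13.6] ((277.9189147949219, 230.98648071289062), (40.27775192260742, 10.850333213806152), 9.462322235107422) [[258, 228], [263, 234], [298, 233], [269, 224], [265, 233], [260, 229], [263, 223]]
flap s 0.6 [261.5, 245.1, 135.3, 94.0] ((262.993408203125, 245.0257568359375), (44.35063934326172, 150.13162231445312), 45.36964416503906) [[326, 202], [274, 203], [195, 283], [249, 290]]
flap t 0.66 [309.4, 193.1, 108.4, 62.2] ((307.9293212890625, 191.2017364501953), (106.87408447265625, 52.556209564208984), 3.3664605617523193) [[257, 164], [256, 214], [357, 218], [361, 169]]
```

View pics/b_top.png

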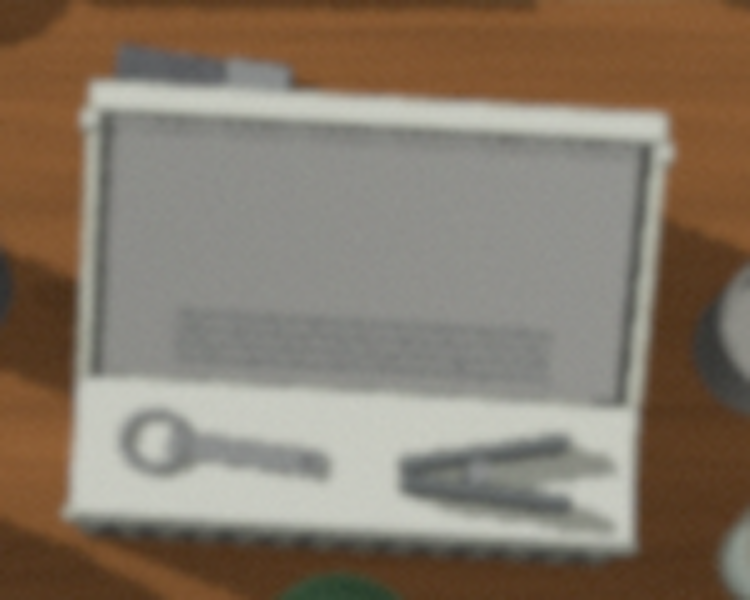

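View pics/b_scene.png

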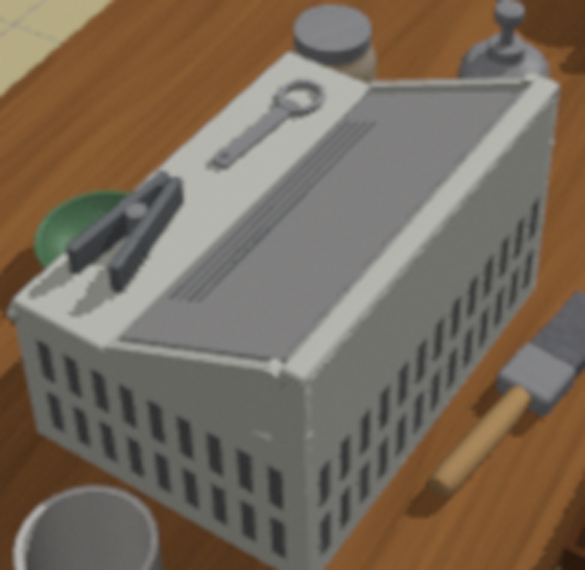

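```bash
cat > fit.py <<'E'
from h import *
from scipy.optimize import least_squares
s=arm.get_image("scene");t=arm.get_image("top")
T=[((-110,150,130),(70,517)),((-110,-150,130),(635,548)),((110,150,196),(90,80)),((110,-150,196),(668,113)),((-35,144,130),(93,377)),((-35,-144,130),(625,405))]
S=[((-110,150,130),(293,55)),((-110,-150,130),(17,300)),((110,150,196),(557,85)),((110,-150,196),(297,378)),((110,-150,0),(322,568)),((-35,-150,130),(105,348))]
def w(q,P):
    c,n=np.cos(q[3]),np.sin(q[3]);return np.array(P,float)@np.array([[c,-n,0],[n,c,0],[0,0,1]]).T+q[:3]
def res(q):
    a=proj(t,w(q,[x[0] for x in T]))-(np.array([x[1] for x in T])/5+[235,140])
    b=proj(s,w(q,[x[0] for x in S]))-(np.array([x[1] for x in S])/3+[155,170])
    return np.r_[a,b].ravel()
r=least_squares(res,[600,-20,20,0],loss="soft_l1");q=r.x
print(q);print(res(q).reshape(-1,2).round(1))
np.save("basket.npy",q)
R=lambda X:(np.array(X)-q[:3])@np.array([[np.cos(q[3]),-np.sin(q[3])],[np.sin(q[3]),np.cos(q[3])]]+[]) if 0 else None
# clip & opener in basket frame from top image at heights
def inv(X):
    c,n=np.cos(q[3]),np.sin(q[3]);return np.array([[c,n,0],[-n,c,0],[0,0,1]])@(X-q[:3])
for nm,uv,h in [("jaw up",(402,458),142),("jaw lo",(402,490),142),("Htip1",(568,438),154),("Htip2",(568,512),154),("mid",(480,470),148),("ring left",(122,442),135),("open end",(330,465),135),("ringtop",(157,407),135)]:
    X=atz(t,np.array(uv)/5+[235,140],h+q[2]);print(nm,X.round(1),inv(X).round(1))
for nm,uv,h in [("jaw",(172,182),142),("Htip1",(72,258),154),("Htip2",(118,280),154),("pivot",(136,211),154)]:
    X=atz(s,np.array(uv)/3+[155,170],h+q[2]);print("scene",nm,X.round(1),inv(X).round(1))
for l,z in [("dish",28),("tumbler",95),("mug",90),("jar",90),("dispenser",100)]:
    r=arm.mark_of(l,t)
    if r: print(l,atz(t,r[0]["at"],q[2]).round())
im=t["img"].copy()
for P in [[(-110,150,130),(-110,-150,130),(-35,-150,130),(-35,150,130)],[(110,150,196),(110,-150,196),(90,-150,196),(90,150,196)]]:
    cv2.polylines(im,[np.round(proj(t,w(q,P))*16).astype(int)],True,(255,0,0),1,cv2.LINE_AA,4)
im2=s["img"].copy()
for P in [[(-110,150,130),(-110,-150,130),(-35,-150,130),(-35,150,130)],[(110,150,196),(110,-150,196),(90,-150,196),(90,150,196)],[(-110,-150,0),(110,-150,0)]]:
    cv2.polylines(im2,[np.round(proj(s,w(q,P))*16).astype(int)],True,(255,0,0),1,cv2.LINE_AA,4)
cv2.imwrite("pics/c.png",np.hstack([cv2.resize(im[140:270,235:385],None,fx=2.6,fy=2.6),cv2.resize(im2[170:375,155:350],(400,338))])[:,:,::-1])
E
python3 fit.py
```

```text
[ 5.94545427e+02 -2.47206271e+01  1.64078727e+01 -5.73260700e-02]
[[-0.7 -0.8]
 [-0.8 -0.3]
 [-0.4 -0.1]
 [-0.5 -0.1]
 [-1.1 -0.5]
 [-0.1  0.2]
 [-2.5 -1.6]
 [-2.7 -0.1]
 [ 0.3 -1. ]
 [ 2.   0.8]
 [-4.5  6.5]
 [-0.5  0.6]]
jaw up [521.7 -46.3 158.4] [-71.5 -25.7 142. ]
jaw lo [504.7 -46.1 158.4] [-88.5 -26.5 142. ]
Htip1 [ 531.  -132.6  170.4] [ -57.3 -111.4  154. ]
Htip2 [ 492.1 -131.8  170.4] [ -96.2 -112.8  154. ]
mid [514.7 -86.8 164.4] [-76.2 -66.6 148. ]
ring left [530.9 102.1 151.4] [-70.9 122.9 135. ]
open end [518.7  -8.5 151.4] [-76.6  11.8 135. ]
ringtop [549.7  83.5 151.4] [-51.  105.5 135. ]
scene jaw [510.6 -40.6 158.4] [-82.9 -20.6 142. ]
scene Htip1 [ 504.7 -137.8  170.4] [ -83.2 -118.1  154. ]
scene Htip2 [ 540.2 -139.   170.4] [ -47.8 -117.2  154. ]
scene pivot [514.4 -84.5 170.4] [-76.6 -64.3 154. ]
dish [422. -11.  16.]
tumbler [ 480. -271.   16.]
mug [ 613. -268.   16.]
jar [485. 215.  16.]
dispenser [641. 212.  16.]
```

View pics/c.png

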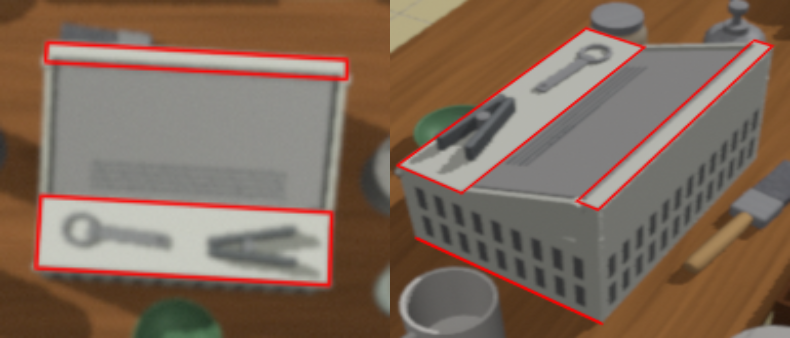

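Basket fit is consistent: origin (594,-25), z 16 (board), yaw -0.057. The clip centre is at basket (-76,-67).

The plan is to align the jaws along basket x. The front finger goes onto the flap and the rear finger goes behind the clip at y≈-67, with the gripper fully open. I'll move over there first.

Request:
{"method": "apply_moves", "body": {
  "increments": [
    [[0.33,0.33,0,0,0,0,1],[0.66,0.66,0,0,0,0,1],[1,1,0,0,0,0,1]]
  ]
}}

```text
clock: 3.2
position: [224.2, 484.1, 303.7]
ee_rot: [0.993, -0.121, 0.0, 0.0]
contact_force: [0.9, 0.0, -0.2]
gripper_width: 85.4
```

Request:
{"method": "apply_moves", "body": {
  "increments": [
    [[0.33,0.33,0,0,0,0,1],[0.66,0.66,0,0,0,0,1],[1,1,0,0,0,0,1]]
  ]
}}

```text
clock: 3.5
position: [297.2, 362.5, 304.2]
ee_rot: [0.993, -0.121, 0.0, -0.0]
contact_force: [1.0, 0.2, -0.2]
gripper_width: 85.4
```

Request:
{"method": "apply_moves", "body": {
  "increments": [
    [[0.33,0.33,0,0,0,0,1],[0.66,0.66,0,0,0,0,1],[1,1,0,0,0,0,1]]
  ]
}}

```text
clock: 3.8
position: [370.1, 241.3, 304.4]
ee_rot: [0.993, -0.121, 0.0, -0.001]
contact_force: [0.6, 0.4, 0.5]
gripper_width: 85.7
```

Request:
{"method": "apply_moves", "body": {
  "increments": [
    [[0.33,0.33,0,0,0,0,1],[0.66,0.66,0,0,0,0,1],[1,1,0,0,0,0,1]]
  ]
}}

```text
clock: 4.1
position: [443.1, 120.1, 304.5]
ee_rot: [0.993, -0.121, 0.001, -0.0]
contact_force: [0.7, 1.6, 0.2]
gripper_width: 85.4
```

Request:
{"method": "apply_moves", "body": {
  "increments": [
    [[0.3,0.3,0,0,0,0.3,1],[0.6,0.6,0,0,0,0.6,1],[0.8,0.8,0,0,0,0.8,1],[1,1,0,0,0,1,1]]
  ]
}}

```text
clock: 4.5
position: [516.0, -1.0, 304.0]
ee_rot: [0.931, -0.366, 0.0, -0.0]
contact_force: [0.2, -0.7, 0.1]
gripper_width: 85.5
```

Request:
{"method": "apply_moves", "body": {
  "increments": [
    [[0,0,0,0,0,0.3,1],[0,0,0,0,0,0.6,1],[0,0,0,0,0,0.8,1],[0,0,0,0,0,1,1]]
  ]
}}

```text
clock: 4.9
position: [515.4, 0.4, 304.0]
ee_rot: [0.811, -0.584, 0.0, -0.0]
contact_force: [0.3, 0.2, 0.9]
gripper_width: 85.8
```

Request:
{"method": "apply_moves", "body": {
  "increments": [
    [[0,0,0,0,0,0.3,1],[0,0,0,0,0,0.6,1],[0,0,0,0,0,0.77,1],[0,0,0,0,0,0.77,1]]
  ]
}}

```text
clock: 5.3
position: [515.4, 0.6, 304.0]
ee_rot: [-0.686, 0.727, -0.0, 0.0]
contact_force: [-0.2, -0.0, 0.3]
gripper_width: 85.4
```

```bash
cat > st.py <<'E'
from h import *
from scipy.spatial.transform import Rotation as Ro
import sys
s=arm.read_state();q=np.load("basket.npy");c,n=np.cos(q[3]),np.sin(q[3])
B=np.array([[c,n,0],[-n,c,0],[0,0,1]])
R=Ro.from_quat(s["ee_rot"]).as_matrix();P=s["position"]
print("t",s["clock"],"pos",P.round(1),"basket",(B@(P-q[:3])).round(1),"F",s["contact_force"].round(1),"w",round(s["gripper_width"],1))
print("tool axes in basket\n",(B@R).round(3))
tg=np.array([-67.5,-67,float(sys.argv[1]) if len(sys.argv)>1 else 280])
print("shift tool to target /100",((B@R).T@(tg-B@(P-q[:3]))/100).round(3), "rotvec/0.5",(Ro.from_matrix((B@R).T@np.array([[0,-1,0],[-1,0,0],[0,0,-1]]).T).as_rotvec()/0.5).round(3))
E
python3 st.py; python3 - <<'E'
from h import *
for n in ["scene","wrist"]:
    p=arm.get_image(n);cv2.imwrite(f"pics/d_{n}.png",p["img"][:,:,::-1])
E
```

```text
t 5.3 pos [515.4   0.6 304. ] basket [-80.5  20.7 287.6] F [-0.2 -0.   0.3] w 85.4
tool axes in basket
 [[-0. -1.  0.]
 [-1.  0.  0.]
 [-0. -0. -1.]]
shift tool to target /100 [ 0.877 -0.13   0.076] rotvec/0.5 [-0.     0.    -0.001]
```

View pics/d_scene.png

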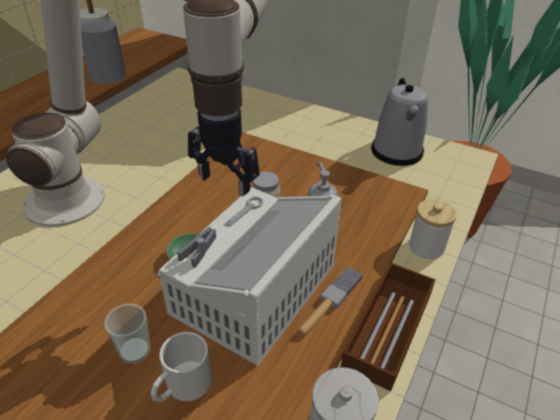

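View pics/d_wrist.png

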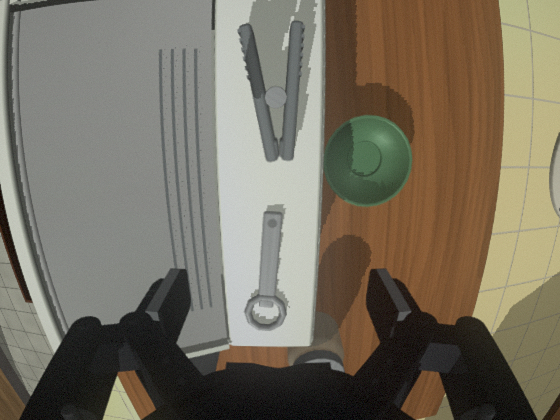

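The wrist view shows the clip clearly: jaw tips near (280,157), handle ends at (245,25) and (297,25), pivot at (275,97). I'll measure it with the fisheye model and check the fingertip depth in the scene picture.

```bash
python3 - <<'E'
from h import *
q=np.load("basket.npy");c,n=np.cos(q[3]),np.sin(q[3]);B=np.array([[c,n,0],[-n,c,0],[0,0,1]])
p=arm.get_image("wrist")
def fray(uv):
    d=np.array([uv[0]-p["cx"],uv[1]-p["cy"]]);r=np.hypot(*d);th=r/p["fx"];M=np.array(p["pose"])
    v=np.array([np.sin(th)*d[0]/r,-np.sin(th)*d[1]/r,-np.cos(th)]);return M[:3,3],M[:3,:3]@v
def fz(uv,h):
    o,d=fray(uv);X=o+d*(h+q[2]-o[2])/d[2];return (B@(X-q[:3])).round(1)
for nm,uv,h in [("jawL",(272,160),142),("jawR",(289,160),142),("HL",(240,25),154),("HR",(303,22),154),("pivot",(275,97),154),("midL",(258,95),154),("midR",(293,95),154),("sill(-35)",(218,100),130),("sill2",(228,340),130),("front(-110)",(322,120),130),("front2",(313,345),130),("corner +150 ledge",(232,346),130),("openend",(273,212),135),("ring",(265,328),135)]:
    print(nm,fz(uv,h))
s=arm.get_image("scene")
P=arm.read_state()["position"]
from scipy.spatial.transform import Rotation as Ro
R=Ro.from_quat(arm.read_state()["ee_rot"]).as_matrix()
for L in (0,54,60,73):
    for y in (-43,43,-57,57): print(L,y,proj(s,P+R@np.array([0,y,L])).round(1))
cv2.imwrite("pics/e.png",cv2.resize(s["img"][90:220,160:290,::-1],None,fx=4.6,fy=4.6,interpolation=2))
E
```

```text
jawL [-76.8 -23.4 142. ]
jawR [-88.3 -23.4 142. ]
HL [ -57.2 -112.5  154. ]
HR [ -96.1 -114.3  154. ]
pivot [-78.9 -65.6 154. ]
midL [-68.4 -66.9 154. ]
midR [-90.  -66.9 154. ]
sill(-35) [-38.8 -64.8 130. ]
sill2 [-34.8 143.8 130. ]
front(-110) [-111.6  -50.3  130. ]
front2 [-113.8  149.4  130. ]
corner +150 ledge [-37.9 151.4 130. ]
openend [-77.2  16.2 135. ]
ring [-69.7 123.7 135. ]
0 -43 [[240.4 167.7]]
0 43 [[203.  153.1]]
0 -57 [[246.8 170.1]]
0 57 [[197.2 150.9]]
54 -43 [[241.5 191.2]]
54 43 [[205.4 176.3]]
54 -57 [[247.6 193.7]]
54 57 [[199.8 174. ]]
60 -43 [[241.6 193.7]]
60 43 [[205.7 178.8]]
60 -57 [[247.7 196.2]]
60 57 [[200.  176.5]]
73 -43 [[241.9 199. ]]
73 43 [[206.2 184.1]]
73 -57 [[247.9 201.6]]
73 57 [[200.6 181.8]]
```

View pics/e.png

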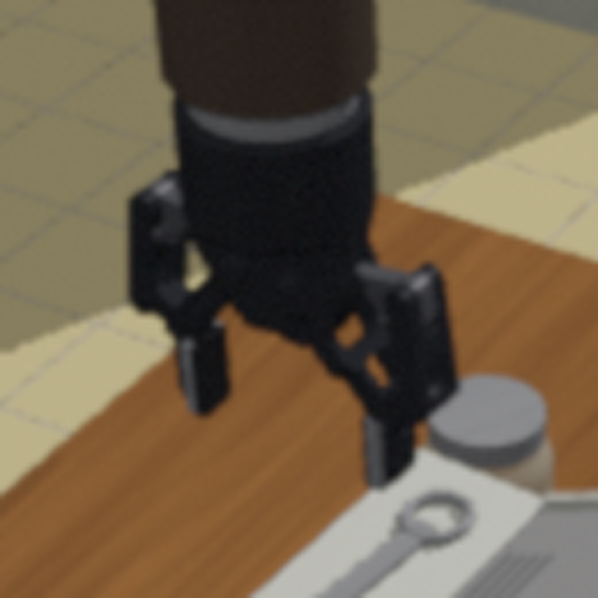

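Clip measurements agree with the top-view fit (pivot -78,-66). The open fingertips stand about 61 mm ahead of the TCP, and the knuckles reach past the finger backs. I'll use about 76 mm opening so the front knuckle stays clear of the roof. Next I'll go above the clip.

Request:
{"method": "apply_moves", "body": {
  "increments": [
    [[0.4,-0.1,0,0,0,0,0.78],[0.87,-0.2,0,0,0,0,0.78],[0.87,-0.2,0.3,0,0,0,0.78],[0.87,-0.2,0.62,0,0,0,0.78],[0.87,-0.2,0.62,0,0,0,0.78]]
  ]
}}

```text
clock: 6.0
position: [527.8, -88.0, 237.8]
ee_rot: [-0.686, 0.728, 0.003, -0.004]
contact_force: [0.5, 0.6, 0.1]
gripper_width: 75.8
```

```bash
python3 st.py 197; python3 - <<'E'
from h import *
q=np.load("basket.npy");c,n=np.cos(q[3]),np.sin(q[3]);B=np.array([[c,n,0],[-n,c,0],[0,0,1]])
st=arm.read_state();P=B@(st["position"]-q[:3])
s=arm.get_image("scene");w=arm.get_image("wrist")
im=s["img"].copy()
for L,col in((60,(255,0,0)),(64,(0,255,0))):
  for x in (-38,38,52,-52):
    for y in (-11,11):
        u=proj(s,B.T@(P+np.array([x,y,-L]))+q[:3])[0];cv2.circle(im,tuple(int(v*16) for v in u),10,col,-1,cv2.LINE_AA,4)
cv2.imwrite("pics/f.png",cv2.resize(im[150:310,140:300,::-1],None,fx=3.7,fy=3.7,interpolation=2))
cv2.imwrite("pics/fw.png",w["img"][:,:,::-1])
E
```

```text
t 6.0 pos [527.8 -88.  237.8] basket [-63.  -67.  221.4] F [0.5 0.6 0.1] w 75.8
tool axes in basket
 [[-0.002 -1.    -0.01 ]
 [-1.     0.002 -0.   ]
 [ 0.     0.01  -1.   ]]
shift tool to target /100 [0.    0.043 0.244] rotvec/0.5 [ 0.019 -0.001 -0.004]
```

View pics/f.png

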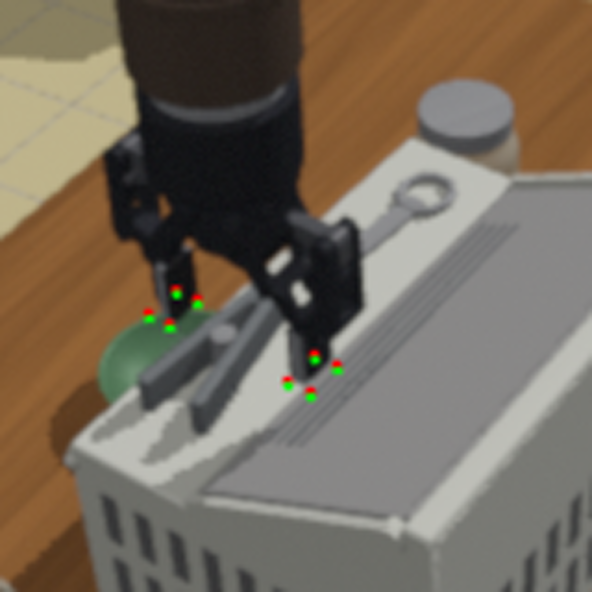

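View pics/fw.png

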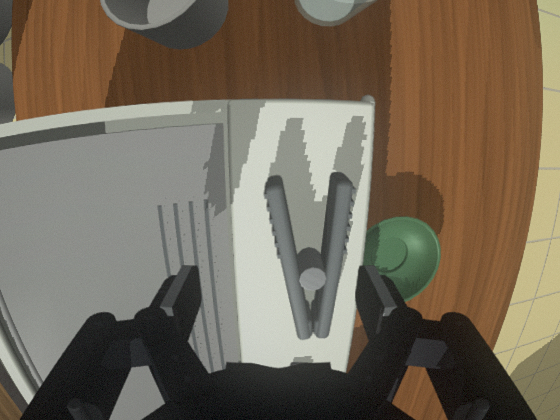

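Both fingers straddle the clip: the rear finger is beyond its front side, and the front finger is over the flap's lower edge near crop (307,380). Descending next.

Request:
{"method": "apply_moves", "body": {
  "increments": [
    [[0,0,0.05,0,0,0,0.78],[0,0,0.12,0,0,0,0.78],[0,0,0.18,0,0,0,0.78],[0,0,0.25,0,0,0,0.78],[0,0,0.25,0,0,0,0.78],[0,0,0.25,0,0,0,0.78]]
  ]
}}

```text
clock: 6.7
position: [529.9, -87.4, 216.7]
ee_rot: [-0.686, 0.727, 0.0, -0.001]
contact_force: [-1.4, 0.6, 0.3]
gripper_width: 76.4
```

```bash
cat > look.py <<'E'
from h import *
import sys
k=sys.argv[1]
s=arm.get_image("scene");w=arm.get_image("wrist")
a=cv2.resize(s["img"][140:340,150:350,::-1],(420,420),interpolation=2)
b=cv2.resize(w["img"][:,:,::-1],(373,280));b=cv2.copyMakeBorder(b,0,140,0,0,0)
cv2.imwrite(f"pics/{k}.png",np.hstack([a,b]))
E
python3 st.py 195; python3 look.py g
```

```text
t 6.7 pos [529.9 -87.4 216.7] basket [-61.  -66.2 200.3] F [-1.4  0.6  0.3] w 76.4
tool axes in basket
 [[-0.001 -1.    -0.001]
 [-1.     0.001 -0.   ]
 [ 0.     0.001 -1.   ]]
shift tool to target /100 [0.008 0.065 0.053] rotvec/0.5 [ 0.003 -0.    -0.001]
```

View pics/g.png

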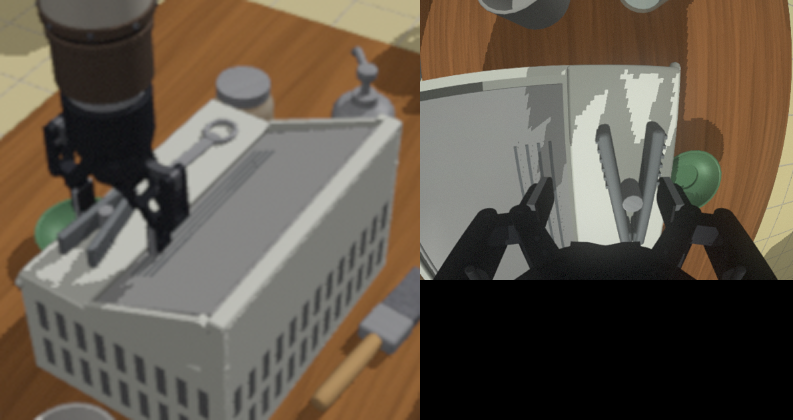

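Tips are about 140 high and just at the flap. Going down a further 6 mm to press it.

Request:
{"method": "apply_moves", "body": {
  "increments": [
    [[0,0,0.02,0,0,0,0.78],[0,0,0.04,0,0,0,0.78],[0,0,0.06,0,0,0,0.78],[0,0,0.06,0,0,0,0.78],[0,0,0.06,0,0,0,0.78]]
  ]
}}

```text
clock: 7.3
position: [530.6, -87.4, 211.1]
ee_rot: [-0.686, 0.727, -0.0, 0.0]
contact_force: [1.1, -0.1, 1.8]
gripper_width: 75.8
```

```bash
python3 st.py 193; python3 - <<'E'
from h import *
s=arm.get_image("scene");w=arm.get_image("wrist")
cv2.imwrite("pics/h.png",np.hstack([cv2.resize(s["img"][210:290,150:250,::-1],(500,400),interpolation=2),cv2.resize(w["img"][100:340,100:280,::-1],(300,400))]))
E
```

```text
t 7.3 pos [530.6 -87.4 211.1] basket [-60.2 -66.3 194.7] F [ 1.1 -0.1  1.8] w 75.8
tool axes in basket
 [[-0.    -1.     0.001]
 [-1.     0.    -0.   ]
 [ 0.    -0.001 -1.   ]]
shift tool to target /100 [0.007 0.073 0.017] rotvec/0.5 [-0.002 -0.    -0.001]
```

View pics/h.png

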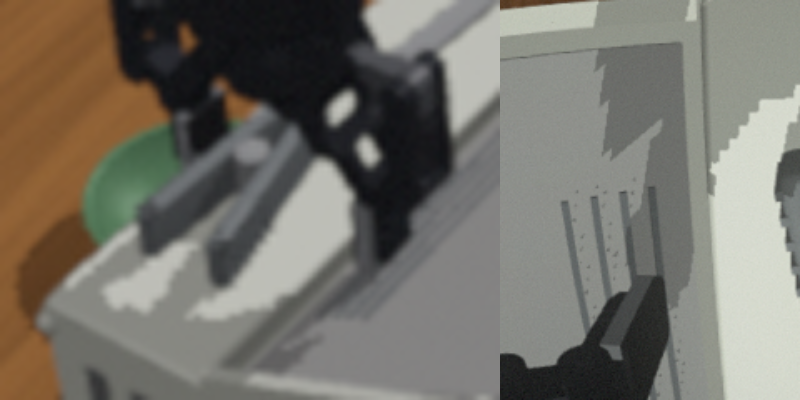

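Force is 1.8 N up and the flap's free edge has dropped below the sill, so a dark gap shows. The finger is holding it open. Now I'll push forward, the first half.

Request:
{"method": "apply_moves", "body": {
  "increments": [
    [[0,-0.03,0.01,0,0,0,0.78],[0,-0.07,0.01,0,0,0,0.78],[0,-0.11,0.01,0,0,0,0.78],[0,-0.15,0.01,0,0,0,0.78],[0,-0.19,0.01,0,0,0,0.78],[0,-0.23,0.01,0,0,0,0.78],[0,-0.27,0.01,0,0,0,0.78],[0,-0.31,0.01,0,0,0,0.78],[0,-0.35,0.01,0,0,0,0.78],[0,-0.35,0.01,0,0,0,0.78]]
  ]
}}

```text
clock: 8.4
position: [562.1, -90.2, 210.6]
ee_rot: [-0.686, 0.727, 0.003, -0.004]
contact_force: [-9.1, 0.3, 13.2]
gripper_width: 76.1
```

```bash
python3 st.py 193; python3 look.py i
```

```text
t 8.4 pos [562.1 -90.2 210.6] basket [-28.6 -67.2 194.2] F [-9.1  0.3 13.2] w 76.1
tool axes in basket
 [[-0.001 -1.    -0.01 ]
 [-1.     0.001 -0.002]
 [ 0.002  0.01  -1.   ]]
shift tool to target /100 [-0.002  0.389  0.015] rotvec/0.5 [ 0.019 -0.004 -0.001]
```

View pics/i.png

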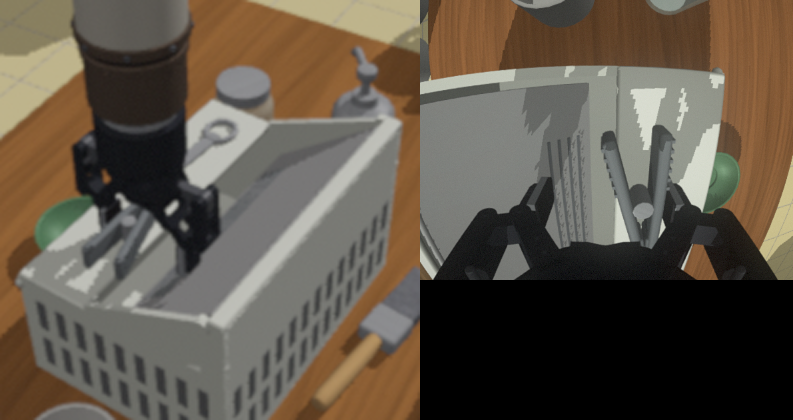

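The clip moves evenly and the flap is opening, but 13 N vertical suggests the rear fingertip is rubbing the ledge. Lifting 2 mm to check.

Request:
{"method": "apply_moves", "body": {
  "increments": [
    [[0,0,-0.01,0,0,0,0.78],[0,0,-0.02,0,0,0,0.78],[0,0,-0.02,0,0,0,0.78]]
  ]
}}

```text
clock: 8.8
position: [564.3, -89.5, 211.2]
ee_rot: [-0.686, 0.727, 0.001, -0.001]
contact_force: [-2.3, 0.8, 1.0]
gripper_width: 75.9
```

```bash
python3 st.py 193; python3 - <<'E'
from h import *
s=arm.get_image("scene");w=arm.get_image("wrist")
cv2.imwrite("pics/j.png",np.hstack([cv2.resize(s["img"][205:295,160:270,::-1],(440,360),interpolation=2),cv2.resize(w["img"][150:390,100:340,::-1],(360,360))]))
E
```

```text
t 8.8 pos [564.3 -89.5 211.2] basket [-26.5 -66.4 194.8] F [-2.3  0.8  1. ] w 75.9
tool axes in basket
 [[-0.001 -1.    -0.003]
 [-1.     0.001  0.   ]
 [-0.     0.003 -1.   ]]
shift tool to target /100 [0.006 0.41  0.019] rotvec/0.5 [ 0.005  0.    -0.002]
```

View pics/j.png

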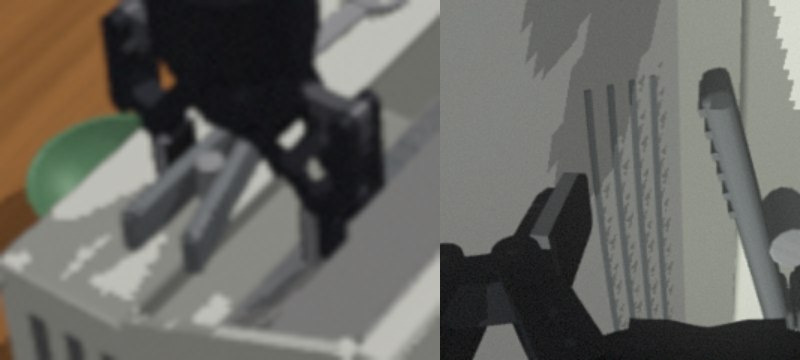

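Rubbing is gone (1 N up, -2 N in x). The flap is well open at this point and the clip has reached the sill. Continuing.

Request:
{"method": "apply_moves", "body": {
  "increments": [
    [[0,-0.03,-0.01,0,0,0,0.78],[0,-0.07,-0.01,0,0,0,0.78],[0,-0.11,-0.01,0,0,0,0.78],[0,-0.15,-0.01,0,0,0,0.78],[0,-0.19,-0.01,0,0,0,0.78],[0,-0.23,-0.01,0,0,0,0.78],[0,-0.23,-0.01,0,0,0,0.78]]
  ]
}}

```text
clock: 9.6
position: [589.0, -90.8, 212.9]
ee_rot: [-0.686, 0.727, -0.0, 0.0]
contact_force: [-3.8, 0.6, 0.3]
gripper_width: 75.8
```

```bash
python3 st.py 193; python3 look.py k
```

```text
t 9.6 pos [589.  -90.8 212.9] basket [ -1.7 -66.3 196.5] F [-3.8  0.6  0.3] w 75.8
tool axes in basket
 [[-0.001 -1.     0.001]
 [-1.     0.001 -0.   ]
 [ 0.    -0.001 -1.   ]]
shift tool to target /100 [0.007 0.658 0.034] rotvec/0.5 [-0.002 -0.    -0.001]
```

View pics/k.png

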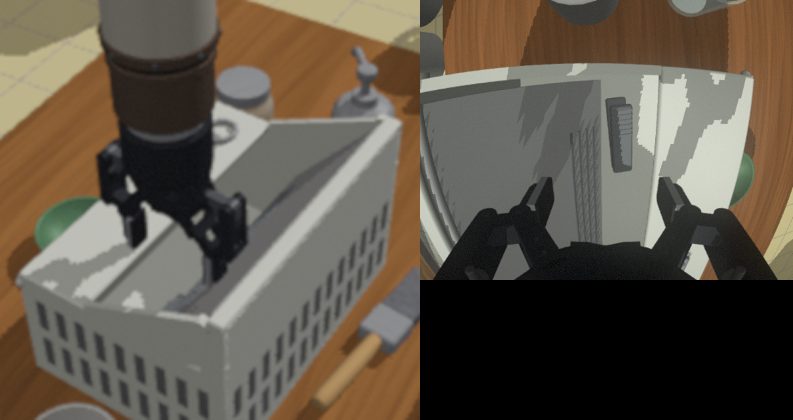

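The clip has gone over the sill and shows inside at wrist-view (620,135) of the composite. A closer look before withdrawing.

```bash
python3 - <<'E'
from h import *
w=arm.get_image("wrist")
cv2.imwrite("pics/l.png",cv2.resize(w["img"][80:300,220:420,::-1],(545,600),interpolation=2))
E
```

```text
(no output)
```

View pics/l.png

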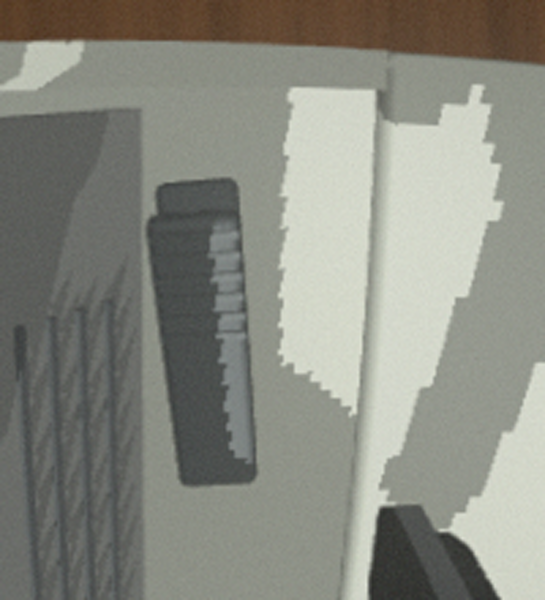

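The clip is on the basket floor, well clear of the flap. Now I'll draw back slowly and then lift.

Request:
{"method": "apply_moves", "body": {
  "increments": [
    [[0,0.05,-0.01,0,0,0,0.78],[0,0.1,-0.02,0,0,0,0.78],[0,0.15,-0.03,0,0,0,0.78],[0,0.2,-0.04,0,0,0,0.78],[0,0.3,-0.05,0,0,0,0.78],[0,0.4,-0.08,0,0,0,0.78],[0,0.4,-0.15,0,0,0,0.78],[0,0.4,-0.25,0,0,0,0.78],[0,0.4,-0.4,0,0,0,0.78],[0,0.4,-0.6,0,0,0,0.78]]
  ]
}}

```text
clock: 10.75
position: [548.2, -88.5, 273.2]
ee_rot: [-0.686, 0.727, 0.0, -0.001]
contact_force: [-0.8, 0.3, 0.4]
gripper_width: 75.8
```

Request:
{"method": "apply_moves", "body": {
  "increments": [
    [[0,0.2,-0.3,0,0,0,0.78],[0,0.5,-0.6,0,0,0,0.78],[0,0.8,-0.9,0,0,0,0.78],[0,1,-1,0,0,0,0.78],[0,1,-1,0,0,0,0.78]]
  ]
}}

```text
clock: 11.25
position: [447.3, -82.7, 376.2]
ee_rot: [-0.686, 0.727, -0.002, 0.003]
contact_force: [0.6, 1.0, -0.2]
gripper_width: 75.8
```

Request:
{"method": "apply_moves", "body": {
  "increments": [
    [[0,0,0,0,0,0,0.78],[0,0,0,0,0,0,0.78],[0,0,0,0,0,0,0.78],[0,0,0,0,0,0,0.78],[0,0,0,0,0,0,0.78]]
  ]
}}

```text
clock: 11.75
position: [448.8, -82.7, 372.2]
ee_rot: [-0.686, 0.727, 0.0, -0.001]
contact_force: [0.5, -0.1, -0.6]
gripper_width: 76.4
```

```bash
python3 st.py; python3 - <<'E'
from h import *
s=arm.get_image("scene");t=arm.get_image("top")
for l in ["opener","dish","tumbler","jar","dispenser","mug","clip_center"]:
    print(l,[(x["at"],round(x["conf"],2)) for x in arm.mark_of(l,t)[:2]])
cv2.imwrite("pics/m.png",s["img"][:,:,::-1]);cv2.imwrite("pics/mt.png",t["img"][:,:,::-1])
cv2.imwrite("pics/mz.png",cv2.resize(s["img"][170:360,155:350,::-1],None,fx=3,fy=3,interpolation=2))
E
```

```text
t 11.75 pos [448.8 -82.7 372.2] basket [-142.2  -66.2  355.8] F [ 0.5 -0.1 -0.6] w 76.4
tool axes in basket
 [[-0.001 -1.    -0.002]
 [-1.     0.001 -0.   ]
 [ 0.     0.002 -1.   ]]
shift tool to target /100 [ 0.007 -0.748  0.757] rotvec/0.5 [ 0.003 -0.001 -0.002]
opener [([275.4, 226.4], 0.5), ([386.6, 209.0], 0.29)]
dish [([301.9, 271.2], 0.72)]
tumbler [([389.8, 247.4], 0.96)]
jar [([220.9, 252.4], 0.56)]
dispenser [([225.5, 196.5], 0.62)]
mug [([386.1, 208.2], 0.93)]
clip_center []
```

View pics/mz.png

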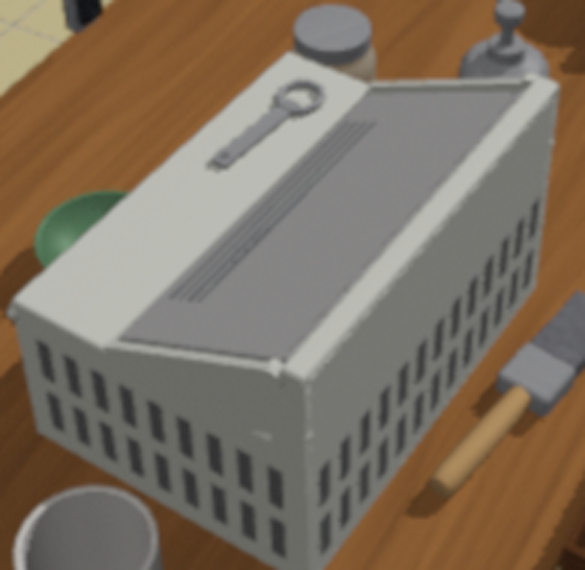

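View pics/mt.png

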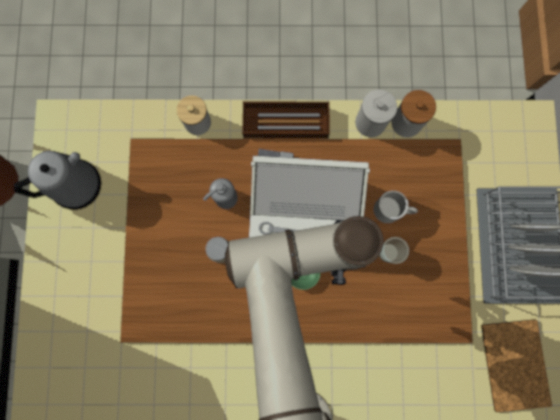

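The scene view shows the ledge clear of the clip and the flap fully shut, pixel-identical in place to the start. The opener is unmoved at crop (265,125), and the neighbouring items are where they were. The arm is free at about 0.5 N, so I'll hand in.

```bash
python3 -c "
from bench import arm
print(arm.job_done(), arm.read_state()['clock'])"
```

```text
the job is handed in; nothing more can be done
the job is handed in; nothing more can be done
```

The drying clip is in the basket, the flap is shut again, and I handed the job in. The gripper stayed about 76 mm open throughout. The front finger pressed the flap open, and the rear finger pushed the clip along the ledge and over the sill. I then drew the arm back and clear.

**Checks before hand-in**
- **Clip:** the wrist picture, taken while the flap was still open, showed it resting on the basket floor. Afterwards the ledge was empty where it had been.
- **Flap:** the scene picture looks the same as at the start, fully shut.
- **Other items:** the opener looked unmoved in the scene picture. Reported positions for it, the dish, tumbler, jar, dispenser and mug agree with the start to within about 5 pixels. The brush was checked by eye only.
- **Arm:** it was clear of everything, with about 0.5 N residual force, at 11.75 s on the clock.

**What went off plan**
- Part-way through the push the force rose to about 13 N upward and 9 N against the motion. I took this to be the rear fingertip rubbing the ledge. After I raised the arm about 2 mm it fell to 1–2 N.
- The open fingertips reach about 61 mm ahead of the TCP rather than the stated 73 mm, so I used 61 mm.

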